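# Count along the peg rail and push the green fob into the third gap

### The arm

A 6-joint arm with a two-finger parallel gripper is mounted at the origin on the work surface. World frame = base frame: x ahead of the robot, y to its left, z up, the work surface at z = 0. Lengths are in m, angles in rad, forces in N, time in s.
With the tool pointing down it reaches from about 0.325 to 0.925 m from the base axis. Payload 3.1 kg.
Tool frame: the origin (TCP) lies at the very end of the fingers, on their centre line; the grasp point (between the pads) lies 19 mm behind it (pinch_z is the distance from the TCP to the grasp point, in m); z points along the fingers, y is the line along which they close (so a half turn about z gives the same grasp; the last joint's range is limited). The gripper opens to 85 mm and grips with 20 to 120 N. Pads are 22 mm wide; open, the fingers measure 114 mm over their backs; the gripper's body (76 mm by 85 mm) begins 54 mm behind the grasp point. The pads swing forward as they close: fully open they stand 13 mm farther back than shut.
Start: joints at [1.091, 0.217, 1.613, -0, 1.311, -0.112], TCP at [0.225, 0.583, 0.231] pointing down, gripper open.
Joint ranges: [-2.75, 2.75], [-0.78, 2.1], [0.31, 2.55], [-1.13, 4.27], [0.13, 2.63], [-2.58, 2.58]. Speed limits (rad/s): [2.79, 2.79, 3.14, 3.14, 3.14, 3.14].

### API

Orientations are given as a unit quaternion [x, y, z, w].
In Python, from rig import state, grab_frame, sign_off, recognise, place_of, pinch_z gives the robot as it stands.
- The arm moves only by the tool move_arm, never from a script. Its argument "plan" is one flat list of numbers, 4 for each row, row after row: the shift along the tool's x, y, z in mm, then the turn about the tool's z in rad. A call has 1 to 5 rows; each row is the pose to reach, as a shift and turn from the pose commanded when the call began, along the tool's axes at that moment; what a row does not reach only later rows make up. A row lasts 1/12 s, in which the tool goes at most 41.7 mm and 7.16 degrees, less where a joint would pass 70% of its speed; a pose out of reach is approached as far as the arm can. A call with a gripper value outside its range is refused whole. "claw" is the finger opening in mm, from 0 to 85.4, set as the call begins (left out, the last holds). The fingers move at their own pace and stop on an object; "force" is the grip in N (left out, the last holds). Time passes only in rows, so rows that repeat a pose let the fingers close. It gives the time, the measured TCP pose, the force, the opening and the grip force at its end, in the units of the state.
- state(): the state, without advancing time (a new reading comes with each control period).
- grab_frame(name): name is "scene" or "top" or "wrist"; returns a dict with "pixels" (480x640x3 uint8, red, green, blue), "range_z" (480x640 float32, m along the optical axis (not along the pixel's ray), 0 where there is no reading), "K" (3x3 intrinsics, pixels), "cam_to_world" (4x4, takes a point from camera to world coordinates). Camera axes: x right, y down, z forward; pixel columns grow to the right and rows downward; lengths in m; the calibration is good to about 2 mm. A picture is of the moment at which its call begins.
- sign_off(): hands the job in; it is judged then, once.
Trained networks look in the newest picture that a camera, given by its name, has taken for a name from the list of things; names that differ only in an ending like _2 or _b are one class to them, and where a whole thing is asked for, a point or a joint stands for the part that bears it (a point fixed in the world has none). Each returns a list of dicts, best first, with "conf" (0 to 1); they miss things now and then, are a little off and sometimes report something else, mostly with a low value. They report only what shows in the picture. A call takes as long as a camera call. They do not tell look-alikes from the thing itself.
- recognise(camera, target): "position" ([column, row] in pixels, amid what is visible of it).
- place_of(camera, target): "position" ([column, row] in pixels: a listed point, or the origin of a listed thing).
The state is a dict: "time_s": time; "joints": joint angles; "dq": joint speeds; "joint_efforts": joint torques, N m; "tool_pos": TCP position; "orientation": TCP orientation; "force": force on the tool from outside, world axes, zero at the start; "torque": the same for the moment, N m; "grip_width": opening from 0.0 (shut) to 1.0 (fully open); "grasp_force": force on a finger pad.
Only numpy, scipy, OpenCV 4.12 (cv2) and the standard library are available. Lean on these libraries where they do the work, as an engineer would, in place of code of your own. Each camera call takes 0.05 s, during which the arm holds its last target. There are 200 camera calls.

### The job

Counting from the dark end block, run a fingertip along the top of the peg rail's back lip, touching it behind the first, the second and then the third gap, and no further. Only then push the green enamel fob across the shelf into that third gap, between its two pegs, until it is fully home against the back lip; slide it flat, without lifting it, and keep it out of the other gaps. Leave the cream fob, copper key, grey cup and shoehorn where they are.

Things in the scene. Friction and masses are not known exactly. Their poses are not given: they have to be found in the camera images.
- rack: Worn maple peg rail, fixed on the console: a deck 18 mm thick, pegs, end block, back lip. Origin on the console top (z = 0) below the middle of the row of four gaps; +x across it from its open front edge to the back lip, +y along it to the dark end block, z up. Deck top at z = 18 mm; deck spans x -114 (rounded nosing) to 95, y -156 to 152 mm
- peg1 (a point): Foot of turned peg 1, on its axis at the deck's top: 16 mm diameter at the foot, 20 mm at the knob, 50 mm high. The pegs stand in line (rack x = 42 mm), 68 mm apart; peg 1 separates gap 1 from gap 2
- peg2 (a point): Foot of turned peg 2, on its axis at the deck's top: 16 mm diameter at the foot, 20 mm at the knob, 50 mm high. The pegs stand in line (rack x = 42 mm), 68 mm apart; peg 2 separates gap 2 from gap 3
- peg3 (a point): Foot of turned peg 3, on its axis at the deck's top: 16 mm diameter at the foot, 20 mm at the knob, 50 mm high. The pegs stand in line (rack x = 42 mm), 68 mm apart; peg 3 separates gap 3 from gap 4
- peg4 (a point): Foot of turned peg 4, on its axis at the deck's top: 16 mm diameter at the foot, 20 mm at the knob, 50 mm high. The pegs stand in line (rack x = 42 mm), 68 mm apart; peg 4 separates gap 4 from the open end
- end_block (a point): Middle of the foot of the dark wooden end block, at the deck's top: 66 mm (x) by 24 mm (y), 45 mm high above the deck, at the deck's +y end (rack x 24 to 90, y 128 to 152 mm). Gap 1 lies between it and peg 1; gaps 2, 3, 4 follow towards -y between the pegs
- lip: The rail's straight, rigid maple back lip behind the pegs, fixed on the deck: 18 mm thick (x), 284 mm long (y), 26 mm high, its top 44 mm above the console. Origin: centre of its underside, axes as the rack (rack x 72 to 90, y -156 to 128 mm). The part within 24 mm (in y) of a gap's middle lies behind that gap
- fob: The green enamel keyring fob: a loose flat disc 42 mm in diameter and 10 mm thick with a brass rim, about 40 to 85 g, its thin steel ring (11 mm radius) folded flat on its face; lies on the deck in front of the pegs. Origin: centre of its underside; z up
- fob_center (a point): Centre of the green fob, half-way up (5 mm above its underside)
- gap1 (a point): Point on the deck's top in gap 1 (counted from the dark end block), midway between the gap's two sides, where the centre of a fob lies when its edge touches the back lip: 21 mm in front of the lip, 9 mm behind the line of the pegs' axes. Gap 52 mm wide at the deck; gaps 68 mm apart. Axes as the rack
- gap2 (a point): Point on the deck's top in gap 2 (counted from the dark end block), midway between the gap's two sides, where the centre of a fob lies when its edge touches the back lip: 21 mm in front of the lip, 9 mm behind the line of the pegs' axes. Gap 52 mm wide at the deck; gaps 68 mm apart. Axes as the rack
- gap3 (a point): Point on the deck's top in gap 3 (counted from the dark end block), midway between the gap's two sides, where the centre of a fob lies when its edge touches the back lip: 21 mm in front of the lip, 9 mm behind the line of the pegs' axes. Gap 52 mm wide at the deck; gaps 68 mm apart. Axes as the rack
- gap4 (a point): Point on the deck's top in gap 4 (counted from the dark end block), midway between the gap's two sides, where the centre of a fob lies when its edge touches the back lip: 21 mm in front of the lip, 9 mm behind the line of the pegs' axes. Gap 52 mm wide at the deck; gaps 68 mm apart. Axes as the rack
- cream_fob_center (a point): Centre of a loose cream fob, same shape and size as the green one, lying in gap 1 or gap 4; leave alone
- key_center (a point): Centre of a loose copper mailbox key, 48 mm long, 22 mm wide at its bow, 4 mm thick, lying lengthwise in the other one of gap 1 and gap 4; leave alone
- cup_center (a point): Centre, half-way up, of a loose grey ceramic trinket cup, 72 mm wide at the mouth, 60 mm high, standing on the console beside one end of the rail; leave alone
- shoehorn_center (a point): About the middle of a loose silver-plated shoehorn, 172 mm long, 44 mm wide, 8 mm high, lying on the console beside the other end of the rail, lengthwise along the rack's x; leave alone
Things that resemble listed ones, but are neither listed nor needed, are in the scene too. What is shaped like the fob but blue or brown is not meant.

How it is judged:
On the way, in this order (a step that is already met when the one before it is completed fails the run):
1. a fingertip touches the back lip behind the first gap, the green fob not yet moved (contact force between the fingers and lip above 0.2 N and distance of fob_center from where it was at the start of the episode below 0.012 m and y of the grasp point in the frame of gap1 between -0.024 and 0.024 m), for 0.05 s.
2. a fingertip touches the back lip behind the second gap, the green fob not yet moved (contact force between the fingers and lip above 0.2 N and distance of fob_center from where it was at the start of the episode below 0.012 m and y of the grasp point in the frame of gap2 between -0.024 and 0.024 m), for 0.05 s.
3. a fingertip touches the back lip behind the third gap, the green fob not yet moved (contact force between the fingers and lip above 0.2 N and distance of fob_center from where it was at the start of the episode below 0.012 m and y of the grasp point in the frame of gap3 between -0.024 and 0.024 m), for 0.05 s.
4. the green fob lies in the third gap, home against the back lip (x of fob_center in the frame of gap3 between -0.006 and 0.006 m and y of fob_center in the frame of gap3 between -0.012 and 0.012 m and z of fob_center in the frame of gap3 below 0.008 m and angle between fob's own z axis and vertical below 0.12 rad), for 0.2 s.
At the end, for the whole second after the job is handed in: The green fob lies flat on the deck in the third gap from the dark end block, its centre within 6 mm of where it touches the back lip and within 12 mm of the gap's middle, at rest; the cream fob, key, cup and shoehorn are each within 12 mm of where they started (all of step 4 and linear speed of fob below 0.02 m/s and distance of each of cream_fob_center, key_center, cup_center, shoehorn_center from where it was at the start of the episode below 0.012 m).
It fails at once if the green fob is lifted or tipped (z of fob_center in the frame of rack above 0.033 m or angle between fob's own z axis and vertical above 0.4 rad).
It fails at once if the green fob is pushed off the deck (height (world z) of fob_center below 0.015 m).
It fails at once if the green fob goes into a gap other than the third (x of fob_center in the frame of rack above 0.036 m and (y of fob_center in the frame of gap3 above 0.03 m or y of fob_center in the frame of gap3 below -0.03 m)).
It fails at once if the count runs on: a finger touches the back lip behind the fourth gap (contact force between the fingers and lip above 0.2 N and y of the grasp point in the frame of gap4 between -0.024 and 0.024 m).
It fails at once if the cream fob, copper key, grey cup or shoehorn is disturbed (distance of any of cream_fob_center, key_center, cup_center, shoehorn_center from where it was at the start of the episode above 0.012 m).
It also fails if it takes over 64 s, if anything falls off the work surface, if the arm or the gripper's body presses on something with over 40 N, if the wrist force passes 120 N, or if a joint passes its speed limit or range.

## Working session

There is one attempt and no reset: what is moved stays moved. The work goes in short steps, Python scripts to look and compute and a tool call to move; the robot and the scene stay as the last step left them, time stands still between calls to the robot, and variables do not carry over. Pictures are saved under pics/ and viewed, at most 10 in all, crops included, and the job is handed in when it is done.

Besides the shell and the picture viewer there is one more tool, called as a command line: name --argument value ..., lists and objects as JSON in quotes. move_arm: Moves the arm, as the interface text tells. Its arguments: {"type":"object","properties":{"plan":{"type":"array"},"claw":{"type":"number"},"force":{"type":"number"}},"required":["plan"]}

```bash
mkdir -p pics; cat > h.py <<'E'
import numpy as np, cv2
from rig import *
def world(f,uv,z=None):
    K,T=f["K"],f["cam_to_world"]
    d=np.array([(uv[0]-K[0,2])/K[0,0],(uv[1]-K[1,2])/K[1,1],1.]);r=T[:3,:3]@d;o=T[:3,3]
    if z is None:
        return o+r*f["range_z"][int(round(uv[1])),int(round(uv[0]))]
    return o+r*(z-o[2])/r[2]
E
cat > a.py <<'E'
from h import *
for c in ["top","scene"]:
    f=grab_frame(c);cv2.imwrite(f"pics/{c}1.png",f["pixels"][:,:,::-1])
    for n,z in [("peg1",.018),("peg2",.018),("peg3",.018),("peg4",.018),("end_block",.018),("gap1",.018),("gap2",.018),("gap3",.018),("gap4",.018),("lip",.018),("rack",0),("fob_center",.023),("cream_fob_center",.023),("key_center",.02),("cup_center",.03),("shoehorn_center",.004)]:
        for d in place_of(c,n)[:3]:
            print(c,n,round(d["conf"],2),np.round(d["position"]),np.round(world(f,d["position"],z),3))
s=state();print(s["tool_pos"],s["orientation"],s["force"],pinch_z)
E
python3 a.py
```

```text
top peg1 0.85 [304. 200.] [0.586 0.055 0.018]
top peg1 0.77 [344. 196.] [ 0.593 -0.017  0.018]
top peg1 0.73 [420. 199.] [ 0.588 -0.155  0.018]
top peg2 0.85 [304. 200.] [0.586 0.055 0.018]
top peg2 0.77 [344. 196.] [ 0.593 -0.017  0.018]
top peg2 0.73 [420. 199.] [ 0.588 -0.155  0.018]
top peg3 0.85 [304. 200.] [0.586 0.055 0.018]
top peg3 0.77 [344. 196.] [ 0.593 -0.017  0.018]
top peg3 0.73 [420. 199.] [ 0.588 -0.155  0.018]
top peg4 0.85 [304. 200.] [0.586 0.055 0.018]
top peg4 0.77 [344. 196.] [ 0.593 -0.017  0.018]
top peg4 0.73 [420. 199.] [ 0.588 -0.155  0.018]
top end_block 0.97 [266. 194.] [0.597 0.123 0.018]
top gap1 0.85 [398. 195.] [ 0.595 -0.115  0.018]
top gap1 0.8 [324. 195.] [0.595 0.019 0.018]
top gap1 0.58 [287. 197.] [0.591 0.086 0.018]
top gap2 0.85 [398. 195.] [ 0.595 -0.115  0.018]
top gap2 0.8 [324. 195.] [0.595 0.019 0.018]
top gap2 0.58 [287. 197.] [0.591 0.086 0.018]
top gap3 0.85 [398. 195.] [ 0.595 -0.115  0.018]
top gap3 0.8 [324. 195.] [0.595 0.019 0.018]
top gap3 0.58 [287. 197.] [0.591 0.086 0.018]
top gap4 0.85 [398. 195.] [ 0.595 -0.115  0.018]
top 
[... 2027 characters left out ...]
0.018]
scene lip 0.36 [296. 271.] [ 0.555 -0.014  0.018]
scene lip 0.28 [236. 277.] [ 0.589 -0.123  0.018]
scene rack 0.75 [295. 269.] [ 0.533 -0.021  0.   ]
scene fob_center 0.77 [282. 207.] [ 0.376 -0.084  0.023]
scene fob_center 0.55 [369. 219.] [0.383 0.106 0.023]
scene fob_center 0.54 [306. 255.] [ 0.513 -0.003  0.023]
scene cream_fob_center 0.71 [234. 277.] [ 0.595 -0.124  0.023]
scene key_center 0.64 [341. 290.] [0.588 0.079 0.02 ]
scene cup_center 0.77 [419. 280.] [0.546 0.219 0.03 ]
scene shoehorn_center 0.64 [176. 261.] [ 0.558 -0.259  0.004]
[0.22469975 0.58323756 0.23130766] [1.82861249e-01 9.83138731e-01 9.47454307e-06 9.52834283e-06] [ 0.49727704  0.1802593  -0.29068149] 0.0187
```

View pics/top1.png

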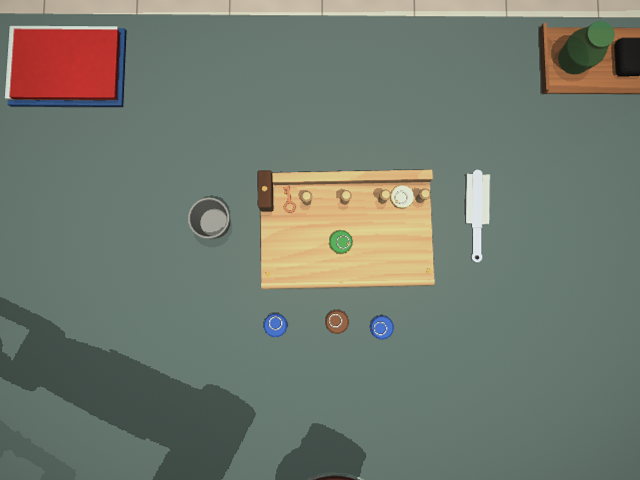

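View pics/scene1.png

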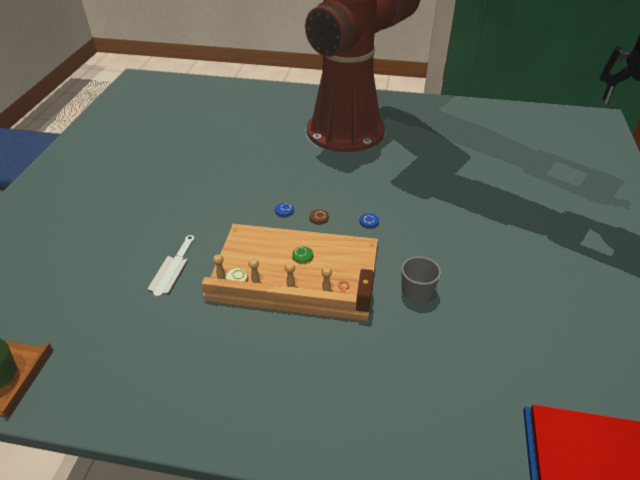

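Look-alikes in the top view are blue at (275,324) and (382,327), brown at (337,321), cream at (402,196) and green at (341,242). I choose the green one, which lies on the deck. Gap 1 holds the key, next to the dark block at (265,190), and gap 4 holds the cream fob. Next I'll fit the rack pose and check a close crop.

```bash
cat > b.py <<'E'
from h import *
f=grab_frame("top");v,u=np.mgrid[0:480,0:640];K,T=f["K"],f["cam_to_world"];Z=f["range_z"]
P=np.stack([(u-K[0,2])/K[0,0]*Z,(v-K[1,2])/K[1,1]*Z,Z],-1)@T[:3,:3].T+T[:3,3]
reg=(u>245)&(u<450)&(v>155)&(v<300)&(Z>0)
def rect(m):
    r=cv2.minAreaRect((P[m][:,:2]*1000).astype(np.float32));return r
print("deck",rect(reg&(P[...,2]>.010)))
print("deckz",np.median(P[...,2][reg&(P[...,2]>.010)]))
x=P[...,0]
m=reg&(P[...,2]>.037)&(P[...,2]<.05)&(x>.61)&(x<.66)
print("lip",rect(m),np.polyfit(P[m][:,1],P[m][:,0],1), np.median(P[m][:,2]))
h=cv2.cvtColor(f["pixels"],cv2.COLOR_RGB2HSV)
g=(abs(h[...,0].astype(int)-60)<18)&(h[...,1]>100)&reg
print("green",g.sum(),world(f,[u[g].mean(),v[g].mean()],.028), np.median(P[g],0))
cv2.imwrite("pics/crop.png",cv2.resize(f["pixels"][150:300,240:450,::-1],None,fx=3.5,fy=3.5,interpolation=2))
E
python3 b.py
```

```text
deck ((533.399658203125, -20.5086669921875), (204.73757934570312, 308.66802978515625), 1.4570744037628174)
deckz 0.018354684227168738
lip ((626.1870727539062, -30.3555908203125), (19.723846435546875, 283.65679931640625), 1.4569878578186035) [-0.02472345  0.62465493] 0.04357444464718935
green 316 [ 0.51052539 -0.0086422   0.028     ] [ 0.51104464 -0.00918906  0.02752064]
```

View pics/crop.png

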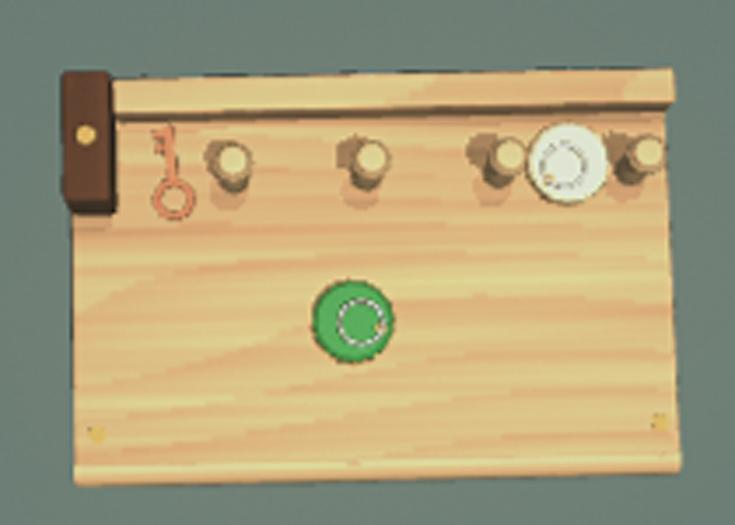

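The crop shows the green disc at crop (352,320) and the key left of peg 1. The cream fob sits between pegs 3 and 4, and gap 3, between pegs 2 and 3, is empty. The rack origin is about (544, -18) mm at a yaw of 0.025 rad. Moving out.

move_arm --plan '[-30, -18, 0, -0.08, -60, -35, 0, -0.16, -90, -53, 0, -0.24, -120, -70, 0, -0.32, -150, -88, 0, -0.393]' --claw 0

```text
time_s: 2.17
tool_pos: [0.3338, 0.4461, 0.2315]
orientation: [-0.015, 1.0, 0.0, 0.0]
force: [-0.3, -0.0, -1.1]
grip_width: 0.297
grasp_force: 0.0
```

```bash
cat > go.py <<'E'
import sys
from h import *
from scipy.spatial.transform import Rotation as R
# target in rack coords (mm), world z (mm)
s=state();O=np.array([544.3,-18.4]);c,si=np.cos(.0254),np.sin(.0254);M=np.array([[c,-si],[si,c]])
p=np.array(s["tool_pos"])*1000;Rt=R.from_quat(s["orientation"]).as_matrix()
print("t",s["time_s"],"tcp",p.round(1),"rack",(M.T@(p[:2]-O)).round(1),"yawy err",np.arctan2(-Rt[0,1],Rt[1,1])-.0254,"F",np.round(s["force"],2))
for a in sys.argv[1:]:
    x,y,z=map(float,a.split(","));w=np.r_[M@[x,y]+O,z]
    print(a,"tool shift",(Rt.T@(w-p)).round(1))
E
python3 go.py 81,102,80
```

```text
t 2.1667 tcp [333.8 446.1 231.5] rack [-198.6  469.7] yawy err 0.004321470435423726 F [-0.31 -0.05 -1.11]
81,102,80 tool shift [-278.  -368.9  151.5]
```

move_arm --plan '[-24, -32, 0, 0, -48, -63, 0, 0, -72, -95, 0, 0, -96, -126, 0, 0, -120, -158, 0, 0]'

```text
time_s: 2.58
tool_pos: [0.4579, 0.2908, 0.2317]
orientation: [-0.013, 1.0, 0.0, 0.0]
force: [1.8, 0.5, 0.1]
grip_width: 0.005
grasp_force: 0.0
```

move_arm --plan '[-24, -32, 0, 0, -48, -63, 0, 0, -72, -95, 0, 0, -96, -126, 0, 0, -120, -158, 0, 0]'

```text
time_s: 3.0
tool_pos: [0.582, 0.1357, 0.2316]
orientation: [-0.013, 1.0, 0.0, 0.0]
force: [0.3, 0.4, -0.0]
grip_width: 0.005
grasp_force: 0.0
```

```bash
python3 go.py 81,102,120
```

```text
t 3.0 tcp [582.  135.7 231.6] rack [ 41.6 153.1] yawy err -0.000347966536296318 F [ 0.28  0.43 -0.  ]
81,102,120 tool shift [-39.4 -51.1 111.6]
```

move_arm --plan '[-20, -26, 20, 0, -39, -51, 50, 0, -39, -51, 85, 0, -39, -51, 120, 0, -39, -51, 145, 0]'

```text
time_s: 3.42
tool_pos: [0.6198, 0.0862, 0.0828]
orientation: [-0.012, 1.0, 0.0, -0.002]
force: [-0.1, -0.5, 0.8]
grip_width: -0.001
grasp_force: 0.0
```

```bash
python3 go.py 81,102,44; python3 - <<'E'
from h import *
f=grab_frame("scene");cv2.imwrite("pics/s2.png",cv2.resize(f["pixels"][180:360,160:480,::-1],None,fx=2.5,fy=2.5))
E
```

```text
t 3.4167 tcp [619.8  86.2  82.8] rack [ 78.1 102.7] yawy err -0.002000960242419348 F [-0.14 -0.53  0.79]
81,102,44 tool shift [-3.  -0.7 38.8]
```

View pics/s2.png

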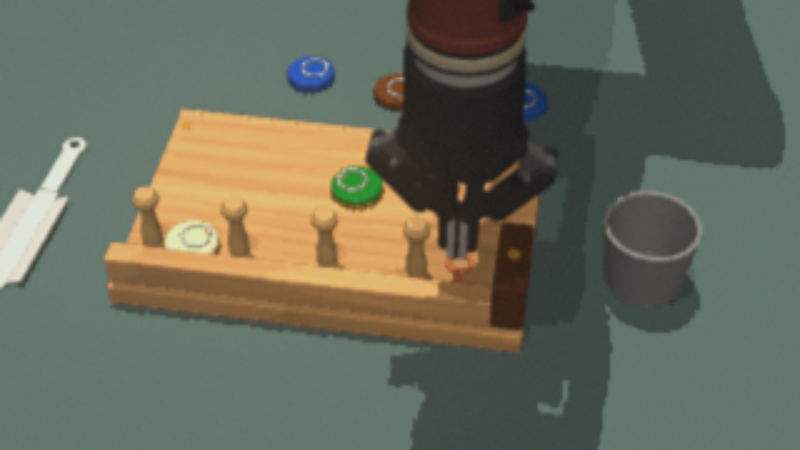

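The closed fingertips, at crop (460,250), hang above the lip between peg 1 and the dark block. Descending.

move_arm --plan '[-2, -1, 15, 0, -2, -1, 28, 0, -2, -1, 34, 0, -2, -1, 36, 0, -2, -1, 37, 0]'

```text
time_s: 3.88
tool_pos: [0.624, 0.0866, 0.0501]
orientation: [-0.013, 1.0, 0.0, 0.001]
force: [0.1, 0.5, 0.1]
grip_width: 0.002
grasp_force: 0.0
```

move_arm --plan '[0, 0, 0.6, 0, 0, 0, 1.2, 0, 0, 0, 1.8, 0, 0, 0, 1.8, 0, 0, 0, 1.8, 0]'

```text
time_s: 4.3
tool_pos: [0.6235, 0.0864, 0.048]
orientation: [-0.013, 1.0, 0.0, 0.0]
force: [-0.3, 0.6, -0.2]
grip_width: 0.001
grasp_force: 0.0
```

move_arm --plan '[0, 0, 1, 0, 0, 0, 2, 0, 0, 0, 3, 0, 0, 0, 4, 0, 0, 0, 4.5, 0]'

```text
time_s: 4.72
tool_pos: [0.6232, 0.0864, 0.0441]
orientation: [-0.013, 1.0, -0.0, -0.0]
force: [-3.2, -0.1, 8.5]
grip_width: -0.003
grasp_force: 4.3
```

Contact at 8.5 N. Dwell, then slide along the lip to gap 2.

move_arm --plan '[0, 0, 0, 0, 0, -8, 0, 0, 0, -20, 0, 0, 0, -32, 0, 0, 0, -44, 0, 0]'

```text
time_s: 5.13
tool_pos: [0.6255, 0.042, 0.0441]
orientation: [-0.012, 1.0, 0.001, 0.001]
force: [-0.1, 3.5, 5.1]
grip_width: 0.001
grasp_force: 2.8
```

move_arm --plan '[0, -10, 0, 0, 0, -18, 0, 0, 0, -24, 0, 0, 0, -24, 0, 0, 0, -24, 0, 0]'

```text
time_s: 5.55
tool_pos: [0.6261, 0.0163, 0.0441]
orientation: [-0.012, 1.0, -0.001, 0.001]
force: [-0.2, 0.3, 5.0]
grip_width: 0.0
grasp_force: 2.8
```

```bash
python3 go.py 81,-34,44
```

```text
t 5.55 tcp [626.1  16.3  44.1] rack [82.6 32.6] yawy err -0.0012649909560369134 F [-0.18  0.26  4.97]
81,-34,44 tool shift [  1.5 -66.6   0.2]
```

move_arm --plan '[0, -10, 0, 0, 0, -22, 0, 0, 0, -34, 0, 0, 0, -45, 0.2, 0, 0, -54, 0.2, 0]'

```text
time_s: 5.97
tool_pos: [0.6274, -0.0365, 0.0441]
orientation: [-0.012, 1.0, 0.001, 0.001]
force: [0.4, 6.0, 6.4]
grip_width: 0.001
grasp_force: 3.3
```

move_arm --plan '[0, -6, 0, 0, 0, -10, 0, 0, 0, -10, 0, 0, 0, -10, 0, 0, 0, -10, 0, 0]'

```text
time_s: 6.38
tool_pos: [0.6276, -0.0471, 0.0441]
orientation: [-0.012, 1.0, -0.0, 0.001]
force: [-0.3, 2.1, 7.1]
grip_width: -0.004
grasp_force: 3.1
```

```bash
python3 go.py -33,50,110
```

```text
t 6.3833 tcp [627.6 -47.1  44.1] rack [ 82.6 -30.8] yawy err -0.0011612578005008173 F [-0.32  2.1   7.06]
-33,50,110 tool shift [115.5  80.7 -66.2]
```

Touched behind gap 3. Lift, then go round to the fob's +y side.

move_arm --plan '[0, 0, -25, 0, 0, 0, -60, 0, 10, 7, -75, 0, 40, 29, -75, 0, 70, 51, -75, 0]'

```text
time_s: 6.8
tool_pos: [0.5567, 0.0015, 0.1196]
orientation: [-0.011, 1.0, -0.001, 0.002]
force: [-0.1, 1.1, -0.3]
grip_width: -0.002
grasp_force: 0.0
```

move_arm --plan '[25, 17, 0, 0, 43, 33, 0, 0, 46, 36, 0, 0, 46, 36, 20, 0, 46, 36, 40, 0]'

```text
time_s: 7.22
tool_pos: [0.5102, 0.0373, 0.0787]
orientation: [-0.013, 1.0, -0.001, 0.002]
force: [0.6, 1.1, -0.2]
grip_width: 0.004
grasp_force: 0.0
```

```bash
python3 go.py -33,52,22; python3 b.py | grep green;python3 - <<'E'
from h import *
f=grab_frame("wrist");cv2.imwrite("pics/w1.png",f["pixels"][:,:,::-1])
E
```

```text
t 7.2167 tcp [510.2  37.3  78.7] rack [-32.7  56.5] yawy err 0.0002985579258910527 F [ 0.62  1.08 -0.15]
-33,52,22 tool shift [ 0.6 -4.4 56.7]
green 107 [ 0.49959557 -0.0085912   0.028     ] [ 0.49843277 -0.00756858  0.02798098]
```

View pics/w1.png

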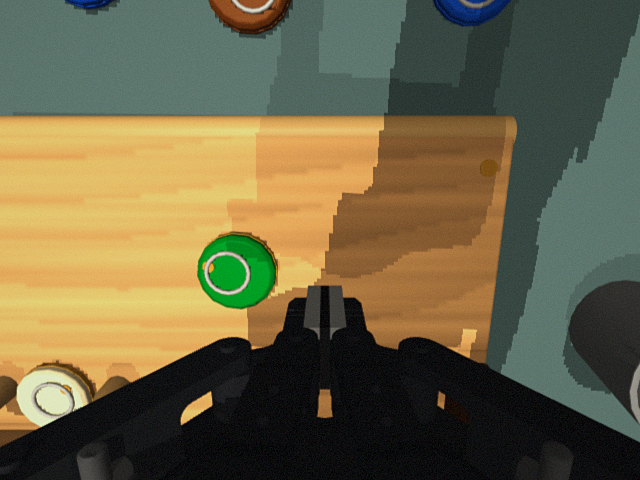

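The wrist view shows the green fob at (237,270) and the fingertips at (325,300) to its right (+y side), with clear deck between them.

```bash
cat > w.py <<'E'
from h import *
import sys
cam=sys.argv[1] if len(sys.argv)>1 else "wrist"
f=grab_frame(cam);h=cv2.cvtColor(f["pixels"],cv2.COLOR_RGB2HSV)
g=((abs(h[...,0].astype(int)-60)<18)&(h[...,1]>120)&(h[...,2]>60)).astype(np.uint8)
if cam!="wrist": g[:150]=0
n,l,st,c=cv2.connectedComponentsWithStats(g);i=1+st[1:,4].argmax()
(cc,r)=cv2.minEnclosingCircle(cv2.findContours((l==i).astype(np.uint8),0,2)[0][0])
O=np.array([544.3,-18.4]);cs,si=np.cos(.0254),np.sin(.0254);M=np.array([[cs,-si],[si,cs]])
for p in (c[i],cc):
    w=world(f,p,.028)*1000;print(np.round(p),"r",round(r,1),w.round(1),"rack",(M.T@(w[:2]-O)).round(1))
E
python3 w.py
```

```text
[241. 272.] r 39.2 [510.6  -6.9  28. ] rack [-33.4  12.4]
[236. 272.] r 39.2 [511.1  -9.7  28. ] rack [-33.    9.5]
```

move_arm --plan '[0, -2, 20, 0, 0, -2, 40, 0, 0, -2, 53, 0, 0, -2, 56, 0, 0, -2, 57, 0]'

```text
time_s: 7.78
tool_pos: [0.5087, 0.0358, 0.0207]
orientation: [-0.012, 1.0, -0.0, -0.0]
force: [-0.5, 0.6, -0.1]
grip_width: -0.003
grasp_force: 0.0
```

move_arm --plan '[0, -8, 0, 0, 0, -14, 0, 0, 0, -20, 0, 0, 0, -24, 0, 0, 0, -28, 0, 0]'

```text
time_s: 8.2
tool_pos: [0.51, 0.0078, 0.0217]
orientation: [-0.012, 1.0, 0.0, 0.001]
force: [-0.3, 1.3, 0.9]
grip_width: -0.002
grasp_force: 0.6
```

move_arm --plan '[0, -4, 0, 0, 0, -8, 0, 0, 0, -12, 0, 0, 0, -16, 0, 0, 0, -20, 0, 0]'

```text
time_s: 8.62
tool_pos: [0.5104, -0.0114, 0.0215]
orientation: [-0.013, 1.0, 0.0, 0.001]
force: [0.1, 5.0, 5.1]
grip_width: -0.002
grasp_force: 2.9
```

```bash
python3 go.py -33,-4,22; python3 w.py
```

```text
t 8.6167 tcp [510.4 -11.4  21.5] rack [-33.7   7.9] yawy err -0.0003892026008476407 F [0.07 5.   5.14]
-33,-4,22 tool shift [ -0.7 -11.9  -0.5]
[255. 294.] r 50.8 [504.7 -38.9  28. ] rack [-40.1 -19.5]
[254. 308.] r 50.8 [510.3 -39.4  28. ] rack [-34.5 -20.1]
```

```bash
python3 - <<'E'
from h import *
f=grab_frame("wrist");cv2.imwrite("pics/w2.png",f["pixels"][:,:,::-1])
E
```

```text
(no output)
```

View pics/w2.png

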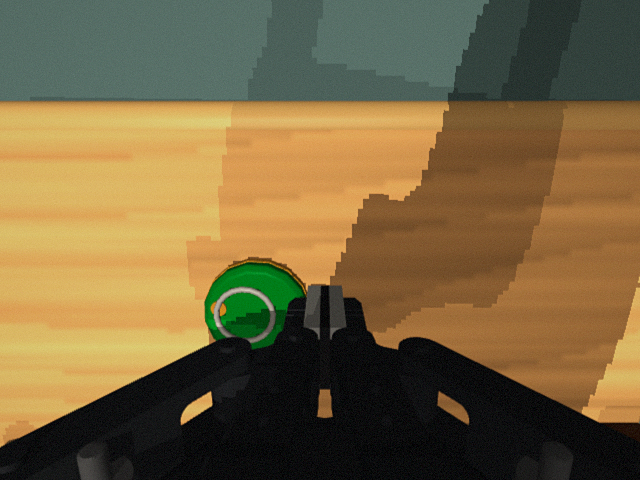

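The fob lies flat at (257,308), touching the finger's side, with its centre at rack y of about -20. Push 13 mm more.

move_arm --plan '[0, -4, 0, 0, 0, -8, 0, 0, 0, -11, 0, 0, 0, -13, 0, 0, 0, -14, 0, 0]'

```text
time_s: 9.13
tool_pos: [0.5107, -0.0254, 0.0214]
orientation: [-0.012, 1.0, 0.0, 0.001]
force: [-0.3, 4.4, 6.5]
grip_width: -0.001
grasp_force: 3.3
```

move_arm --plan '[0, 0, 0, 0, 0, 10, 0, 0, 0, 20, -5, 0, 0, 20, -30, 0, 20, 10, -50, 0]'

```text
time_s: 9.55
tool_pos: [0.4915, -0.0146, 0.0715]
orientation: [-0.014, 1.0, -0.0, 0.001]
force: [1.3, -0.9, 2.0]
grip_width: 0.004
grasp_force: 0.0
```

```bash
python3 w.py; python3 go.py -75,-34,80
```

```text
[257. 299.] r 38.1 [511.2 -50.5  28. ] rack [-33.9 -31.2]
[251. 301.] r 38.1 [512.4 -53.4  28. ] rack [-32.8 -34.2]
t 9.6 tcp [489.1 -16.5  74.4] rack [-55.1   3.3] yawy err 0.0027955280071968527 F [-0.55  0.34  0.31]
-75,-34,80 tool shift [ 20.  -37.2  -5.5]
```

The fob is at rack (-33,-34), lined up with gap 3. Move behind it with the fingers slightly open as a two-point pusher.

move_arm --plan '[10, -12, -3, 0, 20, -25, -3, 0, 22, -37, -3, 0, 22, -37, -3, 0, 22, -37, 10, 0]' --claw 16

```text
time_s: 10.02
tool_pos: [0.4707, -0.054, 0.0627]
orientation: [-0.012, 1.0, -0.001, 0.002]
force: [-0.0, -0.1, 1.0]
grip_width: 0.191
grasp_force: 0.0
```

```bash
python3 w.py; python3 go.py -75,-34,21.5
```

```text
[328. 344.] r 35.4 [511.3 -51.5  28. ] rack [-33.8 -32.2]
[325. 346.] r 35.4 [512.3 -53.3  28. ] rack [-32.9 -34.1]
t 10.0667 tcp [467.8 -53.   59.2] rack [-77.3 -32.7] yawy err -0.0007718295973168678 F [-1.8   0.18 -1.43]
-75,-34,21.5 tool shift [-2.4 -1.3 37.7]
```

move_arm --plan '[0, -1, 15, 0, 0, -1, 30, 0, 0, -1, 36, 0, 0, -1, 38, 0, 0, -1, 38, 0]'

```text
time_s: 10.48
tool_pos: [0.468, -0.0539, 0.0222]
orientation: [-0.013, 1.0, 0.0, -0.001]
force: [-0.9, -0.4, -0.4]
grip_width: 0.19
grasp_force: 0.0
```

```bash
python3 go.py 18,-34,21
```

```text
t 10.4833 tcp [468.  -53.9  22.2] rack [-77.1 -33.6] yawy err 0.00039562417098528216 F [-0.87 -0.45 -0.37]
18,-34,21 tool shift [-95.1  -0.5   1. ]
```

move_arm --plan '[-6, 0, 1, 0, -12, 0, 1, 0, -18, 0, 1, 0, -25, 0, 1, 0, -32, 0, 1, 0]'

```text
time_s: 10.9
tool_pos: [0.5018, -0.0539, 0.0223]
orientation: [-0.013, 1.0, -0.0, 0.0]
force: [-0.8, -0.5, 0.8]
grip_width: 0.19
grasp_force: 0.5
```

move_arm --plan '[-6, 0, 0, 0, -12, 0, 0, 0, -18, 0, 0, 0, -24, 0, 0, 0, -28, 0, 0, 0]'

```text
time_s: 11.32
tool_pos: [0.5296, -0.0531, 0.0219]
orientation: [-0.013, 1.0, -0.0, 0.0]
force: [-0.1, -0.7, 1.0]
grip_width: 0.189
grasp_force: 0.5
```

```bash
python3 w.py top; python3 go.py 20,-34,21;  python3 - <<'E'
from h import *
f=grab_frame("scene");cv2.imwrite("pics/s3.png",cv2.resize(f["pixels"][180:330,180:400,::-1],None,fx=3.5,fy=3.5))
E
```

```text
t 11.3667 tcp [530.5 -53.2  22.1] rack [-14.7 -34.4] yawy err -0.00023591700504269758 F [1.01 0.49 0.56]
20,-34,21 tool shift [-34.7   0.4   1.1]Traceback (most recent call last):
  File "w.py", line 7, in <module>
    n,l,st,c=cv2.connectedComponentsWithStats(g);i=1+st[1:,4].argmax()
                                                     ~~~~~~~~~~~~~~~^^
ValueError: attempt to get argmax of an empty sequence
```

View pics/s3.png

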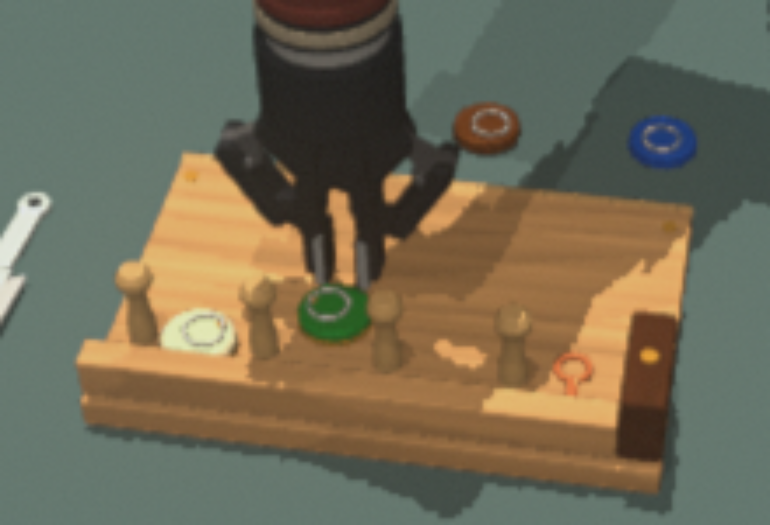

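The fob at crop (335,312) lies flat between the fingers, aimed between pegs 2 (385,330) and 3 (260,320). Keep pushing.

move_arm --plan '[-4, 0, 0, 0, -8, 0, 0, 0, -12, 0, 0, 0, -15, 0, 0, 0, -18, 0, 0, 0]'

```text
time_s: 11.83
tool_pos: [0.5471, -0.0526, 0.0218]
orientation: [-0.013, 1.0, -0.0, 0.0]
force: [0.2, -0.4, -0.8]
grip_width: 0.194
grasp_force: 0.2
```

```bash
python3 w.py scene; python3 go.py 20,-34,21
```

```text
[275. 277.] r 10.6 [586.1 -47.7  28. ] rack [ 41.  -30.3]
[273. 276.] r 10.6 [582.7 -51.1  28. ] rack [ 37.5 -33.6]
t 11.8833 tcp [547.8 -52.7  22. ] rack [  2.7 -34.4] yawy err -0.00025240414582130416 F [ 0.05 -0.49 -0.08]
20,-34,21 tool shift [-17.3   0.4   1. ]
```

move_arm --plan '[-3, 0, 0, 0, -6, 0, 0, 0, -9, 0, 0, 0, -11, 0, 0, 0, -13, 0, 0, 0]'

```text
time_s: 12.3
tool_pos: [0.56, -0.0523, 0.0218]
orientation: [-0.013, 1.0, -0.0, 0.0]
force: [-1.3, 1.0, 0.4]
grip_width: 0.187
grasp_force: 0.4
```

move_arm --plan '[-1, 0, 0, 0, -2, 0, 0, 0, -3, 0, 0, 0, -4, 0, 0, 0, -4, 0, 0, 0]'

```text
time_s: 12.72
tool_pos: [0.5639, -0.0522, 0.0219]
orientation: [-0.013, 1.0, -0.0, 0.0]
force: [-0.2, 0.7, -0.4]
grip_width: 0.185
grasp_force: 0.3
```

```bash
python3 w.py scene; python3 go.py 20,-34,21
```

```text
[278. 280.] r 6.5 [592.2 -39.6  28. ] rack [ 47.3 -22.4]
[276. 280.] r 6.5 [591.6 -43.   28. ] rack [ 46.6 -25.7]
t 12.7667 tcp [563.9 -52.2  21.8] rack [ 18.7 -34.3] yawy err -0.00019307704946061252 F [ 0.11 -0.18  0.56]
20,-34,21 tool shift [-1.3  0.3  0.8]
```

No wall force yet, so creep on.

move_arm --plan '[-0.6, 0, 0, 0, -1.2, 0, 0, 0, -1.8, 0, 0, 0, -2.4, 0, 0, 0, -3, 0, 0, 0]'

```text
time_s: 13.18
tool_pos: [0.5657, -0.052, 0.0216]
orientation: [-0.013, 1.0, 0.0, -0.001]
force: [-5.0, -0.5, 2.3]
grip_width: 0.186
grasp_force: 0.4
```

5 N of resistance, so the fob is against the lip. Back off and lift away to check.

move_arm --plan '[0, 0, 0, 0, 6, 0, 0, 0, 20, 0, 0, 0, 45, 0, 0, 0, 60, 0, -20, 0]'

```text
time_s: 13.6
tool_pos: [0.5018, -0.0526, 0.0383]
orientation: [-0.013, 1.0, 0.001, -0.004]
force: [-0.9, 0.6, -0.4]
grip_width: 0.188
grasp_force: 0.0
```

move_arm --plan '[20, 0, -30, 0, 40, 0, -60, 0, 60, 0, -90, 0, 90, 0, -110, 0, 90, 0, -110, 0]'

```text
time_s: 14.02
tool_pos: [0.4167, -0.0564, 0.1566]
orientation: [-0.012, 1.0, -0.002, 0.004]
force: [0.8, 0.5, -0.3]
grip_width: 0.183
grasp_force: 0.0
```

```bash
python3 w.py top; python3 w.py scene; python3 - <<'E'
from h import *
print(state()["tool_pos"])
f=grab_frame("top");cv2.imwrite("pics/t9.png",cv2.resize(f["pixels"][150:300,180:500,::-1],None,fx=2.5,fy=2.5))
E
```

```text
[362. 195.] r 11.2 [594.5 -48.   28. ] rack [ 49.5 -30.9]
[363. 195.] r 11.2 [594.3 -51.3  28. ] rack [ 49.1 -34.1]
[278. 280.] r 6.8 [592.4 -40.2  28. ] rack [ 47.5 -23.1]
[276. 280.] r 6.8 [591.7 -43.9  28. ] rack [ 46.8 -26.7]
[ 0.41771781 -0.0562212   0.15329151]
```

View pics/t9.png

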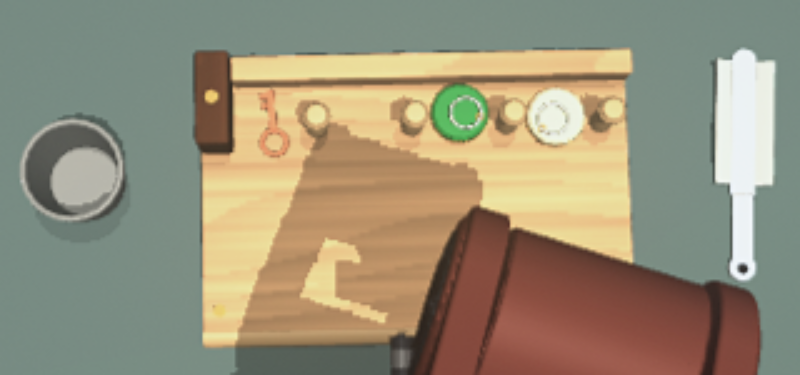

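The green fob, at crop (460,112), sits in the third gap against the lip at about rack (49,-34). The key, cream fob, cup and shoehorn look unmoved.

```bash
python3 -c "from rig import *;print(sign_off())"
```

```text
the job is handed in; nothing more can be done
None
```

I touched the lip behind gaps 1, 2 and 3 in order, then slid the green fob flat into the third gap against the back lip (5 N of resistance, about 2 mm from the target in the last picture); the other items look unmoved, and the job is handed in, with no verdict returned.

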